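Feed the spool-holder bearings through the gate

TASK

Using the fingertips only as a sweeper, push the three loose ball bearings across the deck of the feed tray and through its narrow gate, one at a time, so that all three drop into the slot behind the gate. Do not pick any of them up. Leave the hex nut and the upright hex spacer standing where they are on the deck, and do not disturb the things around the tray.

Things in the scene. Friction and masses are not known exactly. Their poses are not given: they have to be found in the camera images.
- tray: Feed tray fixed to the bench, 348 x 262 mm. Origin on the bench; +x is the sweep direction towards the gate, z up. Flat grey deck 75 mm above the bench, from x = -180 to +100 mm, y = -125 to +125 mm, ringed by black walls 12 mm above it. A bearing drops into the slot by itself once its centre is pushed past the deck's edge, x = 100 mm.
- gate (a point): Middle of the gate, at deck level, 97 mm along the tray's +x from its origin: a 42 mm wide opening (along the tray's y) in the 6 mm thick, 12 mm high wall at the deck's +x edge (x = 94 to 100 mm). From both sides of the gate a flare wall, 5 mm thick and 12 mm high, runs back at 45 degrees to about x = 74 mm, y = +-43 mm.
- slot (a point): Centre of the slot's floor, 6 mm above the bench (69 mm below the deck), 128 mm along the tray's +x. The slot spans x = 100 to 156 mm, y = -60 to +60 mm of the tray.
- bearing_a_center (a point): First bearing. Loose ball bearing lying flat on the tray's deck: plain steel disc, outside diameter 30 mm, 9 mm thick, 10 mm bore (its collision shape is a solid disc), about 30 g, slides when pushed. This point is its centre, 4.5 mm above the surface it lies on. The three bearings are alike.
- bearing_b_center (a point): Second bearing. Loose ball bearing lying flat on the tray's deck: plain steel disc, outside diameter 30 mm, 9 mm thick, 10 mm bore (its collision shape is a solid disc), about 30 g, slides when pushed. This point is its centre, 4.5 mm above the surface it lies on. The three bearings are alike.
- bearing_c_center (a point): Third bearing. Loose ball bearing lying flat on the tray's deck: plain steel disc, outside diameter 30 mm, 9 mm thick, 10 mm bore (its collision shape is a solid disc), about 30 g, slides when pushed. This point is its centre, 4.5 mm above the surface it lies on. The three bearings are alike.
- nut_center (a point): Loose plain steel hex nut lying flat on the deck among the bearings, 24 mm across flats, 13 mm high. This point is its centre, half-way up. To be left alone.
- spacer_center (a point): Loose plain steel hex spacer standing upright on the deck among the bearings, 20 mm across flats, 30 mm high. This point is its centre, half-way up; its z axis is its long axis. To be left standing.
- cleaner: Bystander: white bottle, 60 mm across, 150 mm high, standing on the bench to the left of the tray. Origin: centre of its underside.
- glue: Bystander: white glue stick, 28 mm across, 95 mm high, standing on the bench to the left of the tray. Origin: centre of its underside.
- driver: Bystander: black-handled screwdriver lying on the bench to the right of the tray; origin about its middle, x along it to the tip.
- scraper: Bystander: black-handled scraper lying on the bench left of the robot; origin about its middle, x along it to the blade.
- bracket: Bystander: orange printed angle bracket, 60 x 40 x 40 mm, on the bench to the right of the tray. Origin: centre of its underside.

How it is judged:
On the way, in this order (a step that is already met when the one before it is completed fails the run):
1. a first bearing lies in the slot (((x of bearing_a_center in the frame of tray between 0.1 and 0.158 m and y of bearing_a_center in the frame of tray between -0.062 and 0.062 m and z of bearing_a_center in the frame of tray below 0.07 m) or (x of bearing_b_center in the frame of tray between 0.1 and 0.158 m and y of bearing_b_center in the frame of tray between -0.062 and 0.062 m and z of bearing_b_center in the frame of tray below 0.07 m) or (x of bearing_c_center in the frame of tray between 0.1 and 0.158 m and y of bearing_c_center in the frame of tray between -0.062 and 0.062 m and z of bearing_c_center in the frame of tray below 0.07 m))), for 0.1 s.
2. a second bearing lies in the slot, after the first ((((x of bearing_a_center in the frame of tray between 0.1 and 0.158 m and y of bearing_a_center in the frame of tray between -0.062 and 0.062 m and z of bearing_a_center in the frame of tray below 0.07 m) and (x of bearing_b_center in the frame of tray between 0.1 and 0.158 m and y of bearing_b_center in the frame of tray between -0.062 and 0.062 m and z of bearing_b_center in the frame of tray below 0.07 m)) or ((x of bearing_a_center in the frame of tray between 0.1 and 0.158 m and y of bearing_a_center in the frame of tray between -0.062 and 0.062 m and z of bearing_a_center in the frame of tray below 0.07 m) and (x of bearing_c_center in the frame of tray between 0.1 and 0.158 m and y of bearing_c_center in the frame of tray between -0.062 and 0.062 m and z of bearing_c_center in the frame of tray below 0.07 m)) or ((x of bearing_b_center in the frame of tray between 0.1 and 0.158 m and y of bearing_b_center in the frame of tray between -0.062 and 0.062 m and z of bearing_b_center in the frame of tray below 0.07 m) and (x of bearing_c_center in the frame of tray between 0.1 and 0.158 m and y of bearing_c_center in the frame of tray between -0.062 and 0.062 m and z of bearing_c_center in the frame of tray below 0.07 m)))), for 0.1 s.
3. the third bearing lies in the slot (x of bearing_a_center in the frame of tray between 0.1 and 0.158 m and y of bearing_a_center in the frame of tray between -0.062 and 0.062 m and z of each of bearing_a_center, bearing_b_center, bearing_c_center in the frame of tray below 0.07 m and x of bearing_b_center in the frame of tray between 0.1 and 0.158 m and y of bearing_b_center in the frame of tray between -0.062 and 0.062 m and x of bearing_c_center in the frame of tray between 0.1 and 0.158 m and y of bearing_c_center in the frame of tray between -0.062 and 0.062 m), for 0.1 s.
At the end, for the whole second after the job is handed in: All three bearings lie in the slot behind the gate, their centres at least 5 mm below deck level; the nut and the spacer are on the deck within 30 mm of where they started, the spacer upright (all of step 3 and distance of each of nut_center, spacer_center from where it was at the start of the episode below 0.03 m and angle between spacer_center's own z axis and vertical below 0.3 rad); the robot touches nothing.
It fails at once if a bearing is picked up (its centre rises 11 mm above where it lies on the deck) (height (world z) of any of bearing_a_center, bearing_b_center, bearing_c_center above 0.0905 m).
It fails at once if the nut or the spacer is moved more than 30 mm or the spacer is tipped over (not (distance of each of nut_center, spacer_center from where it was at the start of the episode below 0.03 m and angle between spacer_center's own z axis and vertical below 0.3 rad)).
It fails at once if a thing around the tray is moved more than 30 mm (distance of any of cleaner, glue, driver, scraper, bracket from where it was at the start of the episode above 0.03 m).
It also fails if it takes over 58 s, if anything falls off the work surface, if the arm or the gripper's body presses on something with over 40 N, if the wrist force passes 120 N, or if a joint passes its speed limit or range.

ROBOT

A 6-joint arm with a two-finger parallel gripper is mounted at the origin on the work surface. World frame = base frame: x ahead of the robot, y to its left, z up, the work surface at z = 0. Lengths are in m, angles in rad, forces in N, time in s.
With the tool pointing down it reaches from about 0.35 to 0.775 m from the base axis. Payload 7.3 kg.
Tool frame: the origin (TCP) lies at the very end of the fingers, on their centre line; the grasp point (between the pads) lies 19 mm behind it; x points along the fingers, y is the direction in which the jaws open and shut, and the axes are right-handed (so a half turn about x gives the same grasp; the last joint's range is limited). The gripper opens to 92 mm and grips with 3 to 60 N. Pads are 19 mm wide; open, the fingers measure 130 mm over their backs; the gripper's body (75 mm by 190 mm) begins 47 mm behind the grasp point.
Start: joints at [-1.257, 0.342, 1.524, -0, 1.275, -0.146], TCP at [0.233, -0.47, 0.227] pointing down, gripper open.
Joint ranges: [-2.53, 2.53], [-0.77, 2.02], [0.04, 2.7], [-1, 4.14], [0.28, 2.66], [-3.11, 3.11]. Speed limits (rad/s): [2.57, 2.57, 3.14, 3.14, 3.14, 3.14].

INTERFACE

Orientations are given as [roll, pitch, yaw] about the fixed x, y, z axes, in that order (R = Rz(yaw) Ry(pitch) Rx(roll)).
In Python, from cell import robot gives the robot as it stands.
- The arm moves only by the tool play_rows, never from a script. Its argument "moves" is a list that holds one entry, the list of rows, each a list of 5 numbers: the shift along the tool's x, y, z in m, then the turn about the tool's x in degrees, then the opening, from -1 (shut) to 1 (fully open), so that 0 is half open. A call has exactly 10 rows; each row shifts and turns the pose as measured when the row begins, along the tool's axes as they then stand; what a row does not reach is not made up. A row lasts 1/10 s, in which the tool goes at most 50 mm and 8.59 degrees, less where a joint would pass 70% of its speed; a pose out of reach is approached as far as the arm can. A call with a gripper value outside its range is refused whole. The fingers move at their own pace and stop on an object; "grip_force" is the grip in N (left out, the last holds). Time passes only in rows, so rows that do not move let the fingers close, or fill a call up. It gives the time, the measured TCP pose, the force and the opening at its end, in the units of the state.
- robot.observe(): the state, without advancing time (a new reading comes with each control period).
- robot.read_camera(name): name is "scene" or "top" or "wrist"; returns the picture (420x560x3 uint8, red, green, blue); there is no depth.
- robot.get_calibration(name): a dict with "mtx" (3x3 intrinsics, pixels), "view" (4x4, takes a point from world to camera coordinates). Camera axes: x right, y up, looking along -z (the intrinsics and any distortion apply to the point x, -y, -z); pixel columns grow to the right and rows downward; lengths in m; the calibration is good to about 2 mm. A picture is of the moment at which its call begins: read the wrist's pose just before it. get_calibration takes no time and is no camera call; for the wrist camera it gives the pose at the moment of the call.
- robot.hand_in(): hands the job in, once; it reports no verdict.
Trained networks look in the newest picture that a camera, given by its name, has taken for a name from the list of things; names that differ only in an ending like _2 or _b are one class to them, and where a whole thing is asked for, a point or a joint stands for the part that bears it (a point fixed in the world has none). Each returns a list of dicts, best first, with "score" (0 to 1); they miss things now and then, are a little off and sometimes report something else, mostly with a low value. They report only what shows in the picture. A call takes as long as a camera call.
- robot.spot_in(camera, label): "point" ([column, row] in pixels, amid what is visible of it).
The state is a dict: "time": time; "qpos": joint angles; "qvel": joint speeds; "joint_efforts": joint torques, N m; "tool_pos": TCP position; "tool_rot": TCP orientation; "contact_force": force on the tool from outside, world axes, zero at the start; "torque": the same for the moment, N m; "opening": finger opening in m.
Only numpy, scipy, OpenCV 4.12 (cv2) and the standard library are available. Lean on these libraries where they do the work, as an engineer would, in place of code of your own. Each camera call takes 0.05 s, during which the arm holds its last target.

## Working session

There is one attempt and no reset: what is moved stays moved. The work goes in short steps, Python scripts to look and compute and a tool call to move; the robot and the scene stay as the last step left them, time stands still between calls to the robot, and variables do not carry over. Pictures are saved under pics/ and viewed, and the job is handed in when it is done.

Besides the shell and the picture viewer there is one more tool, called after "Emit:" in YAML: its name, and indented under it one key for each argument. play_rows: Moves the arm, as the interface text tells. Its arguments: {"type":"object","properties":{"moves":{"type":"array"},"grip_force":{"type":"number"}},"required":["moves"]}

```bash
ls; mkdir -p pics; python3 - <<'E'
from cell import robot
import cv2
s=robot.observe();print(s)
for n in("top","scene"):
    im=robot.read_camera(n);cv2.imwrite(f"pics/{n}0.png",im[:,:,::-1])
    c=robot.get_calibration(n);print(n,c)
    for l in ["bearing_a_center","nut_center","spacer_center","gate","tray","slot"]:
        try: print(l,[(d['point'],round(d['score'],2)) for d in robot.spot_in(n,l)])
        except Exception as e: print(l,e)
E
```

```text
pics
{'time': 0.0, 'qpos': array([-1.25701383e+00,  3.42718202e-01,  1.52504355e+00, -4.67444924e-06,
        1.27536679e+00, -1.45974608e-01]), 'qvel': array([ 7.58606435e-04,  6.32514896e-05, -9.42878757e-04, -8.74503918e-04,
       -5.37969070e-04,  1.35016865e-03]), 'joint_efforts': array([ 1.27303123e-03, -4.31237090e+01, -2.44217956e+01,  7.18262047e-02,
        5.59492351e-02, -1.44049159e-04]), 'tool_pos': array([ 0.23286112, -0.47007464,  0.22603804]), 'tool_rot': array([-1.71386069,  1.56926042,  1.88749044]), 'contact_force': array([-0.8599772 , -0.94165759, -0.48724968]), 'torque': array([ 0.0493798 , -0.01012263,  0.04967861]), 'opening': 0.0919069248994001}
top {'mtx': array([[383.04829161,   0.        , 283.54096085],
       [  0.        , 383.04829161, 212.16612487],
       [  0.        ,   0.        ,   1.        ]]), 'view': array([[ 0.01570951, -0.99977308,  0.01438739, -0.03301853],
       [ 0.99690929,  0.01676901,  0.07675069, -0.5272937 ],
       [-0.07697454,  0.0131372 ,  0.99694651, -1.05503382],
       [ 0.        ,  0.        ,  0.        ,  1.        ]])}
bearing_a_center []
nut_center [([249.0, 232.7], 0.39)]
spacer_center [([135.6, 187.8], 0.56), ([122.8, 204.8], 0.23)]
gate [([250.3, 195.6], 0.64)]
tray [([249.5, 196.7], 0.64)]
slot [([251.3, 200.2], 0.79)]
scene {'mtx': array([[502.13610331,   0.        , 284.75214954],
       [  0.        , 502.13610331, 200.72891652],
       [  0.        ,   0.        ,   1.        ]]), 'view': array([[-0.84402515,  0.53594018, -0.01973995,  0.46801655],
       [-0.34768222, -0.51878058,  0.78101459,  0.09658413],
       [ 0.4083364 ,  0.66605918,  0.62420073, -1.65667282],
       [ 0.        ,  0.        ,  0.        ,  1.        ]])}
bearing_a_center [([283.3, 209.2], 0.59)]
nut_center [([320.5, 214.6], 0.62)]
spacer_center []
gate [([299.7, 242.4], 0.63), ([390.5, 316.4], 0.15)]
tray [([297.5, 241.9], 0.73)]
slot [([298.7, 241.1], 0.96)]
```

```bash
python3 - <<'E'
import cv2
a=cv2.imread('pics/top0.png');cv2.imwrite('pics/topc.png',cv2.resize(a[110:290,150:350],None,fx=4,fy=3.3333*1.0,interpolation=2))
a=cv2.imread('pics/top0.png');cv2.imwrite('pics/topc.png',cv2.resize(a[120:270,150:350],None,fx=4,fy=4,interpolation=2))
E
```

```text
(no output)
```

View pics/top0.png

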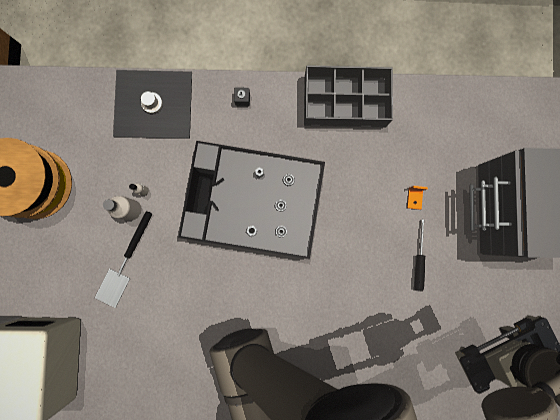

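View pics/topc.png

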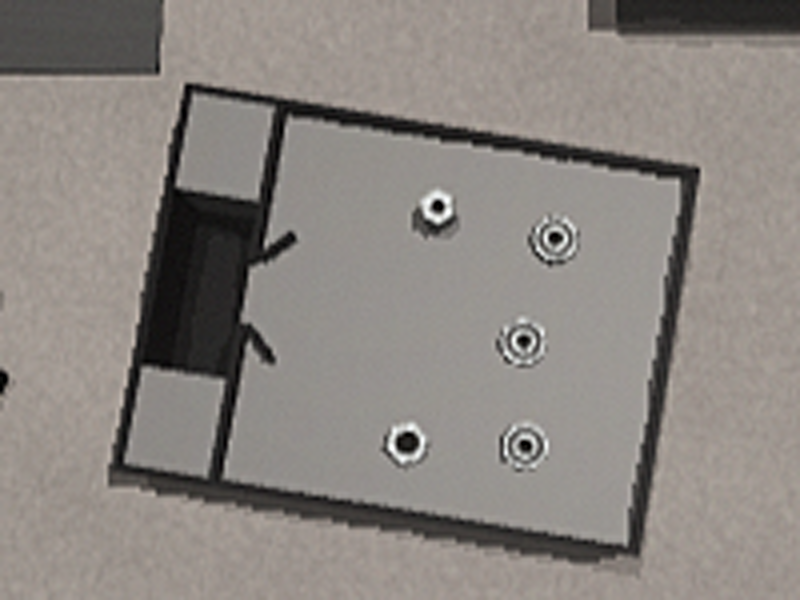

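View pics/scene0.png

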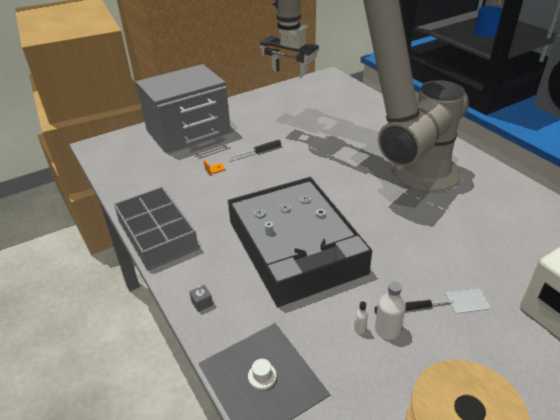

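The crop shows the tray with its gate at the left and the slot behind it, at crop px (205,285). The three bearings are at crop (554,239), (522,341) and (525,446), the nut at (406,443) and the spacer at (437,207). Next I'll fit the tray pose.

```bash
cat > h.py <<'E'
from cell import robot
import cv2,numpy as np
from scipy.optimize import least_squares
def proj(c,P):
    P=np.atleast_2d(P);q=P@c['view'][:3,:3].T+c['view'][:3,3]
    return np.c_[c['mtx'][0,0]*q[:,0]/-q[:,2]+c['mtx'][0,2], c['mtx'][1,1]*-q[:,1]/-q[:,2]+c['mtx'][1,2]]
def unproj(c,uv,z):
    K=c['mtx'];d=np.array([(uv[0]-K[0,2])/K[0,0],-(uv[1]-K[1,2])/K[1,1],-1.])
    R=c['view'][:3,:3];o=-R.T@c['view'][:3,3];w=R.T@d
    return o+w*(z-o[2])/w[2]
def t2w(p,T):
    x,y,a=T;p=np.atleast_2d(p);return np.c_[x+np.cos(a)*p[:,0]-np.sin(a)*p[:,1],y+np.sin(a)*p[:,0]+np.cos(a)*p[:,1]]
def w2t(p,T):
    x,y,a=T;d=np.atleast_2d(p)[:,:2]-[x,y];return np.c_[np.cos(a)*d[:,0]+np.sin(a)*d[:,1],-np.sin(a)*d[:,0]+np.cos(a)*d[:,1]]
E
python3 - <<'E'
from h import *
c=robot.get_calibration('top')
px=np.array([(187,86),(698,170),(637,545),(117,466)],float)/4+[150,120]
tp=np.array([(162,-131),(-186,-131),(-186,131),(162,131)])/1000
f=lambda T:(proj(c,np.c_[t2w(tp,T),[.087]*4])-px).ravel()
r=least_squares(f,[.55,.07,1.4]);T=r.x;print(T,r.fun.round(2))
for n,p,z in [('b1',(554,239),.084),('b2',(522,341),.084),('b3',(525,446),.084),('nut',(406,443),.088),('sp',(437,207),.105),('flare+end',(272,361),.087),('flare-end',(296,237),.087)]:
    w=unproj(c,np.array(p)/4+[150,120],z);print(n,w.round(4),(w2t(w,T)*1000).round(1))
im=cv2.imread('pics/top0.png')[120:270,150:350];im=cv2.resize(im,None,fx=4,fy=4)
def P(p,z): return ((proj(c,np.c_[t2w(np.array(p)/1000,T),[z]*len(p)])-[150,120])*4+1.5).round().astype(int)
for poly,z in [([(162,-131),(-186,-131),(-186,131),(162,131)],.087),([(-180,-125),(94,-125),(94,125),(-180,125)],.075),([(74,43),(94,21),(100,21)],.087),([(74,-43),(94,-21),(100,-21)],.087)]:
    cv2.polylines(im,[P(poly,z)],len(poly)==4,(0,0,255),1)
cv2.imwrite('pics/fit.png',im)
E
```

```text
[0.5587018  0.0706272  1.42745374] [-0.61 -1.51  0.6  -1.7   0.82  2.23 -0.79  0.81]
b1 [ 0.6095 -0.0354  0.084 ] [[-97.7 -65.5]]
b2 [ 0.5411 -0.0153  0.084 ] [[-87.5   5.2]]
b3 [ 0.4717 -0.0184  0.084 ] [[-100.5   73.4]]
nut [0.4723 0.0596 0.088 ] [[-23.3  83.9]]
sp [0.6258 0.0416 0.105 ] [[-19.1 -70.5]]
flare+end [0.5248 0.1488 0.087 ] [[72.5 44.7]]
flare-end [0.6073 0.1353 0.087 ] [[ 71.  -38.9]]
```

View pics/fit.png

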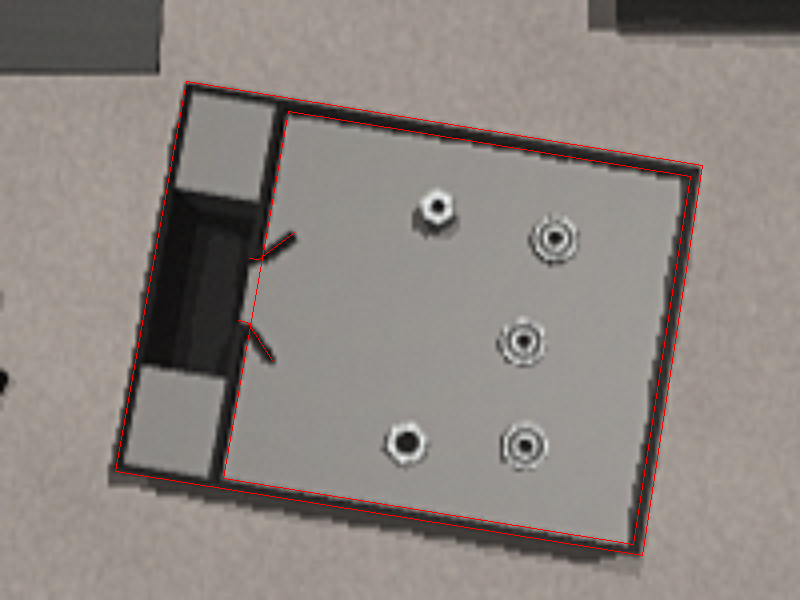

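```bash
cat >> h.py <<'E'
T=np.array([0.5587,0.0706,1.4275])
def state(tgt=None,z=None):
    from scipy.spatial.transform import Rotation as Ro
    s=robot.observe();R=Ro.from_euler('xyz',s['tool_rot']).as_matrix();p=s['tool_pos']
    ya=np.arctan2(R[1,1],R[0,1]);ty=T[2]+np.pi/2
    dy=(ty-ya+np.pi/2)%np.pi-np.pi/2
    print('t',s['time'].__round__(2),'world',p.round(4),'tray',(w2t(p,T)*1000).round(1),'toolaxes\n',R.round(3),'\nturn about x deg',(-np.degrees(dy)).round(1),'F',s['contact_force'].round(1),'open',round(s['opening'],4),'q6',s['qpos'][5].round(2))
    if tgt is not None:
        w=np.r_[t2w(np.array(tgt)/1000,T)[0],z];print('shift in tool (m)',(R.T@(w-p)).round(4))
E
python3 -c "
from h import *
state((-20,5),.25)"
```

```text
t 0.7 world [ 0.233  -0.4705  0.2268] tray [[-582.   245.1]] toolaxes
 [[ 0.     0.444 -0.896]
 [-0.    -0.896 -0.444]
 [-1.     0.     0.   ]] 
turn about x deg -55.4 F [0.2 0.6 0.8] open 0.0917 q6 -0.15
shift in tool (m) [-0.0233 -0.3267 -0.5165]
```

Emit:
play_rows:
  moves:
    - [[-0.003, -0.026, -0.041, 0, -0.78], [-0.003, -0.026, -0.041, 0, -0.78], [-0.003, -0.026, -0.041, 0, -0.78], [-0.003, -0.026, -0.041, 0, -0.78], [-0.003, -0.026, -0.041, 0, -0.78], [-0.003, -0.026, -0.041, 0, -0.78], [-0.003, -0.026, -0.041, 0, -0.78], [-0.003, -0.026, -0.041, 0, -0.78], [-0.003, -0.026, -0.041, 0, -0.78], [-0.003, -0.026, -0.041, 0, -0.78]]
  grip_force: 20

```text
time: 1.7
tool_pos: [0.4909, -0.0492, 0.2575]
tool_rot: [1.9, 1.566, -0.794]
contact_force: [0.7, -1.5, -0.0]
opening: 0.0162
```

```bash
python3 -c "
from h import *
state((-40,5),.25)"
```

```text
t 1.7 world [ 0.4909 -0.0492  0.2575] tray [[-128.2   50. ]] toolaxes
 [[ 0.004  0.433 -0.901]
 [-0.004 -0.901 -0.433]
 [-1.     0.005 -0.002]] 
turn about x deg -56.1 F [ 0.7 -1.5 -0. ] open 0.0162 q6 0.87
shift in tool (m) [ 0.0074 -0.0482 -0.0865]
```

Emit:
play_rows:
  moves:
    - [[0, 0, 0, -8, -0.78], [0, 0, 0, -8, -0.78], [0, 0, 0, -8, -0.78], [0, 0, 0, -8, -0.78], [0, 0, 0, -8, -0.78], [0, 0, 0, -8, -0.78], [0, 0, 0, -8, -0.78], [0, 0, 0, 0, -0.78], [0, 0, 0, 0, -0.78], [0, 0, 0, 0, -0.78]]

```text
time: 2.7
tool_pos: [0.494, -0.0408, 0.2579]
tool_rot: [1.301, 1.564, -0.373]
contact_force: [-0.7, -0.2, 0.7]
opening: 0.0101
```

```bash
python3 -c "
from h import *
state((-115,5),.15)
im=robot.read_camera('wrist');cv2.imwrite('pics/w1.png',im[:,:,::-1]);c=robot.get_calibration('wrist')
np.save('w1.npy',np.r_[c['mtx'],c['view'][:3,:3],c['view'][:3,3:].T]);print(c)
for l in ['bearing_a_center','nut_center','spacer_center']: print(l,[(d['point'],d['score']) for d in robot.spot_in('wrist',l)])
"
```

```text
t 2.7 world [ 0.494  -0.0408  0.2579] tray [[-119.5   48.1]] toolaxes
 [[ 0.006  0.995 -0.103]
 [-0.002 -0.103 -0.995]
 [-1.     0.006  0.002]] 
turn about x deg 2.3 F [-0.7 -0.2  0.7] open 0.0101 q6 -0.13
shift in tool (m) [ 0.1082  0.0425 -0.003 ]
{'mtx': array([[293.38518193,   0.        , 282.22646011],
       [  0.        , 293.38518193, 203.94499245],
       [  0.        ,   0.        ,   1.        ]]), 'view': array([[ 0.99468   , -0.10283191,  0.00610663, -0.49791524],
       [ 0.1003638 ,  0.95403701, -0.2823836 ,  0.03364412],
       [ 0.0232121 ,  0.2814942 ,  0.95928213, -0.41910825],
       [ 0.        ,  0.        ,  0.        ,  1.        ]])}
bearing_a_center [([321.4, 159.7], 0.84)]
nut_center [([254.4, 94.6], 0.67)]
spacer_center [([401.7, 97.6], 0.73)]
```

View pics/w1.png

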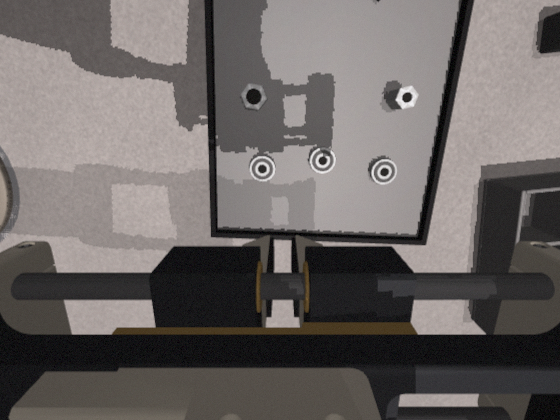

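The wrist picture shows the bearings at (262,168), (322,160) and (384,171), the nut at (254,96), the spacer at (406,97), the tray's rear outer corners at (211,238) and (425,244), and the slim fingertips at the bottom near (280,245). I'll cross-check these against the top camera.

```bash
python3 -c "
from h import *
c=robot.get_calibration('wrist')
for n,p,z in [('b3',(262,168),.084),('b2',(322,160),.084),('b1',(384,171),.084),('nut',(254,96),.088),('sp',(406,97),.105),('cornerL',(211,238),.087),('cornerR',(425,244),.087),('Lfar',(206,0),.087),('Rfar',(470,0),.087)]:
    w=unproj(c,p,z);print(n,w.round(4),(w2t(w,T)*1000).round(1))
print(proj(c,[robot.observe()['tool_pos']]))
im=cv2.imread('pics/w1.png');cv2.imwrite('pics/w1c.png',cv2.resize(im[130:330,180:450],None,fx=2.9,fy=2.9,interpolation=2))
"
```

```text
b3 [ 0.4751 -0.0177  0.084 ] [[-99.4  70.1]]
b2 [ 0.5434 -0.0156  0.084 ] [[-87.5   2.8]]
b1 [ 0.6129 -0.0353  0.084 ] [[-97.1 -68.8]]
nut [0.4763 0.059  0.088 ] [[-23.2  79.9]]
sp [0.628  0.0416 0.105 ] [[-18.8 -72.7]]
cornerL [ 0.4041 -0.0951  0.087 ] [[-186.1  129.3]]
cornerR [ 0.6613 -0.1299  0.087 ] [[-183.8 -130.2]]
Lfar [0.4413 0.1502 0.087 ] [[ 62.  127.6]]
Rfar [0.6956 0.1249 0.087 ] [[  73.3 -127.8]]
[[280.98439398 252.74619152]]
```

View pics/w1c.png

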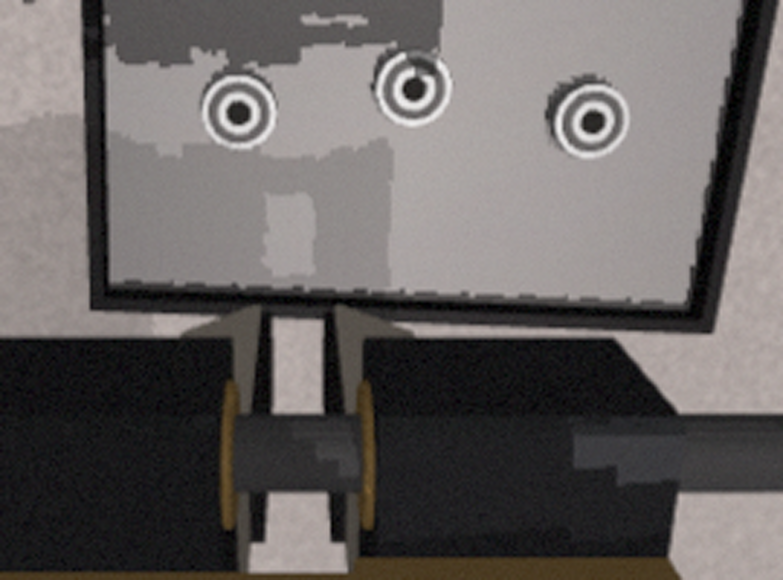

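Emit:
play_rows:
  moves:
    - [[0, 0.015, 0, 2.3, -0.78], [0.02, 0.015, 0, 0, -0.78], [0.03, 0.014, 0, 0, -0.78], [0.03, 0, 0, 0, -0.78], [0.03, 0, 0, 0, -0.78], [0.02, 0, 0, 0, -0.78], [0.015, 0, 0, 0, -0.78], [0.005, 0, 0, 0, -0.78], [0, 0, 0, 0, -0.78], [0, 0, 0, 0, -0.78]]

```text
time: 3.9
tool_pos: [0.5426, -0.0477, 0.1046]
tool_rot: [1.413, 1.559, -0.308]
contact_force: [0.3, 0.5, -0.4]
opening: 0.0101
```

```bash
python3 -c "
from h import *
state((-120,3.5),.079)
im=robot.read_camera('wrist');cv2.imwrite('pics/w2.png',im[:,:,::-1]);c=robot.get_calibration('wrist')
print([(unproj(c,d['point'],.084),w2t(unproj(c,d['point'],.084),T)*1000,d['point']) for d in robot.spot_in('wrist','bearing_a_center')])
"
```

```text
t 3.9 world [ 0.5426 -0.0477  0.1046] tray [[-119.4   -0.9]] toolaxes
 [[ 0.011  0.989 -0.149]
 [-0.004 -0.149 -0.989]
 [-1.     0.012  0.002]] 
turn about x deg -0.4 F [ 0.3  0.5 -0.4] open 0.0101 q6 -0.08
shift in tool (m) [ 0.0256 -0.0047  0.0006]
[(array([ 0.54264219, -0.01556615,  0.084     ]), array([[-87.57615562,   3.5881471 ]]), [272.8, 191.5])]
```

View pics/w2.png

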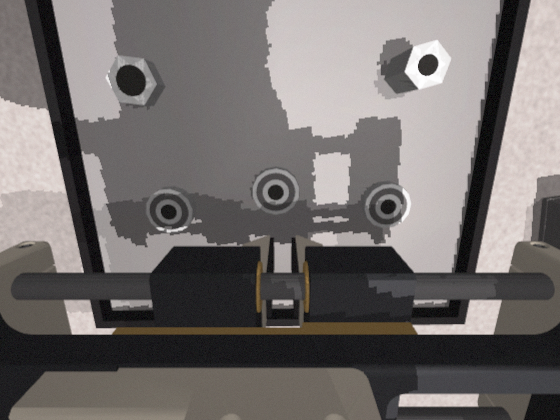

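Emit:
play_rows:
  moves:
    - [[0.015, -0.004, 0, -0.4, -0.78], [0.01, 0, 0, 0, -0.78], [0.001, 0, 0, 0, -0.78], [0, 0, -0.006, 0, -0.78], [0, 0, -0.01, 0, -0.78], [0, 0, -0.015, 0, -0.78], [0, 0, -0.015, 0, -0.78], [0, 0, -0.015, 0, -0.78], [0, 0, -0.015, 0, -0.78], [0, 0, -0.01, 0, -0.78]]

```text
time: 5.0
tool_pos: [0.5563, 0.045, 0.0837]
tool_rot: [1.497, 1.547, -0.218]
contact_force: [-0.8, -0.2, 0.1]
opening: 0.01
```

```bash
python3 -c "
from h import *
state((80,0),.079)
im=robot.read_camera('wrist');cv2.imwrite('pics/w3.png',im[:,:,::-1]);c=robot.get_calibration('wrist')
print([(w2t(unproj(c,d['point'],.084),T)*1000,d['point']) for d in robot.spot_in('wrist','bearing_a_center')])
"
```

```text
t 5.0 world [0.5563 0.045  0.0837] tray [[-25.7  -1.2]] toolaxes
 [[ 0.023  0.989 -0.144]
 [-0.005 -0.144 -0.99 ]
 [-1.     0.024  0.002]] 
turn about x deg -0.0 F [-0.8 -0.2  0.1] open 0.01 q6 0.09
shift in tool (m) [ 0.0045 -0.0014 -0.1057]
[(array([[ 0.09899467, -3.18281503]]), [284.5, 212.9])]
```

View pics/w3.png

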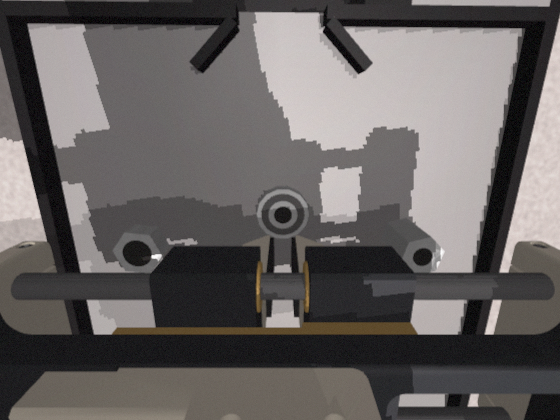

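```bash
python3 -c "
from h import *
c=robot.get_calibration('wrist')
for p in [(239,12),(325,12),(197,70),(366,70),(27,22),(524,26)]:print(p,w2t(unproj(c,p,.087),T)*1000)"
```

```text
(239, 12) [[96.26978459 17.87445188]]
(325, 12) [[ 96.5563057  -21.41763286]]
(197, 70) [[71.92367173 38.86118625]]
(366, 70) [[ 72.21278903 -42.3098681 ]]
(27, 22) [[ 91.61583051 113.70281216]]
(524, 26) [[  91.48792927 -115.54683396]]
```

Emit:
play_rows:
  moves:
    - [[0.004, 0, 0.002, 0, -0.78], [0.003, 0, 0, 0, -0.78], [0.0005, 0, -0.006, 0, -0.78], [0.0005, 0, -0.01, 0, -0.78], [0.0005, 0, -0.013, 0, -0.78], [0.0005, 0, -0.013, 0, -0.78], [0.0005, 0, -0.013, 0, -0.78], [0.0005, 0, -0.013, 0, -0.78], [0, 0, -0.01, 0, -0.78], [0, 0, 0, 0, -0.78]]

```text
time: 6.1
tool_pos: [0.5707, 0.1222, 0.0755]
tool_rot: [1.42, 1.54, -0.297]
contact_force: [0.1, 0.5, 2.5]
opening: 0.01
```

```bash
python3 -c "
from h import *
state((80,0),.079)
im=robot.read_camera('wrist');cv2.imwrite('pics/w4.png',im[:,:,::-1]);c=robot.get_calibration('wrist')
print([(w2t(unproj(c,d['point'],.084),T)*1000,d['point']) for d in robot.spot_in('wrist','bearing_a_center')])
"
```

```text
t 6.1 world [0.5707 0.1222 0.0755] tray [[52.8 -4.5]] toolaxes
 [[ 0.029  0.989 -0.145]
 [-0.009 -0.145 -0.989]
 [-1.     0.03   0.005]] 
turn about x deg -0.1 F [0.1 0.5 2.5] open 0.01 q6 0.24
shift in tool (m) [-0.0037 -0.0044 -0.0272]
[(array([[78.70483195, -5.40590047]]), [283.1, 214.9]), (array([[-47.61221475, -89.15840911]]), [409.7, 394.0])]
```

View pics/w4.png

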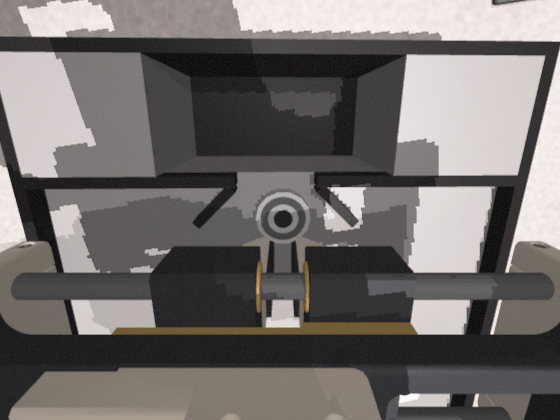

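The bearing at (283,215) is in the gate mouth, and the gate posts are at columns 237 and 315. The fingertips are brushing the deck, so I'll raise them slightly and finish the push.

Emit:
play_rows:
  moves:
    - [[-0.003, -0.001, 0, 0, -0.78], [0, -0.001, -0.006, 0, -0.78], [0, -0.001, -0.01, 0, -0.78], [0, 0, -0.01, 0, -0.78], [0, 0, -0.004, 0, -0.78], [0, 0, 0, 0, -0.78], [0, 0, 0.015, 0, -0.78], [0, 0, 0.02, 0, -0.78], [-0.02, 0, 0.02, 0, -0.78], [-0.03, 0, 0.02, 0, -0.78]]

```text
time: 7.2
tool_pos: [0.5545, 0.0766, 0.124]
tool_rot: [1.16, 1.552, -0.554]
contact_force: [0.3, 0.5, 0.5]
opening: 0.01
```

```bash
python3 -c "
from h import *
state((-98,-105),.13)
im=robot.read_camera('wrist');cv2.imwrite('pics/w5.png',im[:,:,::-1]);c=robot.get_calibration('wrist')
"
```

```text
t 7.2 world [0.5545 0.0766 0.124 ] tray [[5.4 5. ]] toolaxes
 [[ 0.016  0.99  -0.143]
 [-0.01  -0.143 -0.99 ]
 [-1.     0.017  0.007]] 
turn about x deg 0.0 F [0.3 0.5 0.5] open 0.01 q6 0.16
shift in tool (m) [-0.0034  0.11    0.1034]
```

View pics/w5.png

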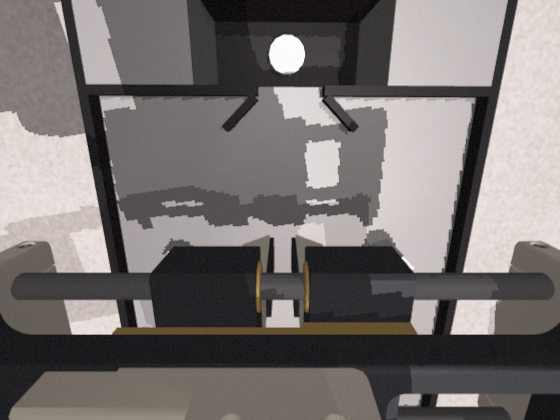

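The first bearing, a bright disc at (287,54), lies in the slot. Next is b1: swing 45° and approach it from behind and outside.

Emit:
play_rows:
  moves:
    - [[-0.006, 0.022, 0.03, 0, -0.78], [0, 0.022, 0.03, 0, -0.78], [0, 0.022, 0.03, 0, -0.78], [0, 0.022, 0.025, 0, -0.78], [0, 0, 0, -8, -0.78], [0, 0, 0, -8, -0.78], [0, 0, 0, -8, -0.78], [0, 0, 0, -8, -0.78], [0, 0, 0, -8, -0.78], [0, 0, 0, -5, -0.78]]

```text
time: 8.25
tool_pos: [0.6258, -0.0728, 0.1409]
tool_rot: [0.396, 1.54, -0.514]
contact_force: [-0.2, -0.5, 0.1]
opening: 0.0099
```

```bash
python3 -c "
from h import *
im=robot.read_camera('wrist');cv2.imwrite('pics/w6.png',im[:,:,::-1]);c=robot.get_calibration('wrist')
print([(w2t(unproj(c,d['point'],.084),T)*1000,d['point']) for d in robot.spot_in('wrist','bearing_a_center')])
state((-119,-90),.079)
"
```

```text
[]
t 8.35 world [ 0.6258 -0.0727  0.1409] tray [[-132.2  -86.9]] toolaxes
 [[ 0.027  0.792  0.61 ]
 [-0.015  0.61  -0.792]
 [-1.     0.012  0.028]] 
turn about x deg 45.8 F [ 0.2 -0.6 -0.6] open 0.01 q6 -0.89
shift in tool (m) [ 0.0618  0.0109 -0.0088]
```

View pics/w6.png

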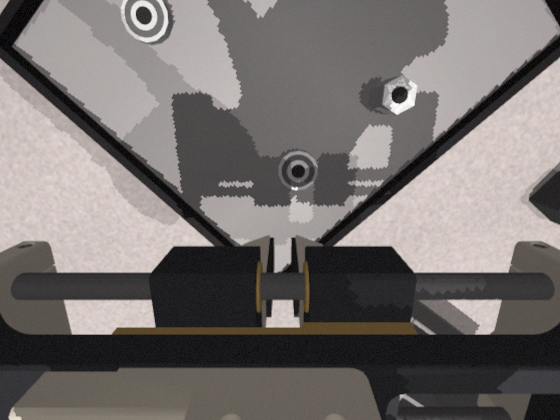

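Bearing b1 is at (297,171), ahead and slightly right of the fingers (column 281). The spacer at (400,95) is well off the push line.

Emit:
play_rows:
  moves:
    - [[0.01, 0.01, -0.008, 0, -0.78], [0.02, 0.001, -0.002, 0, -0.78], [0.015, 0, 0, 0, -0.78], [0.008, 0, 0, 0, -0.78], [0.002, 0, 0, 0, -0.78], [0, 0, 0, 0, -0.78], [0, 0, 0, 0, -0.78], [0, 0, 0, 0, -0.78], [0, 0, 0, 0, -0.78], [0, 0, 0, 0, -0.78]]

```text
time: 9.35
tool_pos: [0.6308, -0.0571, 0.0837]
tool_rot: [0.458, 1.537, -0.47]
contact_force: [0.3, 0.2, -0.3]
opening: 0.0102
```

```bash
python3 -c "
from h import *
im=robot.read_camera('wrist');cv2.imwrite('pics/w7.png',im[:,:,::-1]);c=robot.get_calibration('wrist')
print([(w2t(unproj(c,d['point'],.084),T)*1000,d['point']) for d in robot.spot_in('wrist','bearing_a_center')])
state((-119,-90),.079)
"
```

```text
[]
t 9.45 world [ 0.6307 -0.0571  0.0835] tray [[-116.1  -89.5]] toolaxes
 [[ 0.03   0.8    0.599]
 [-0.015  0.599 -0.8  ]
 [-0.999  0.015  0.03 ]] 
turn about x deg 45.0 F [ 0.2 -0.1  1. ] open 0.0104 q6 -0.84
shift in tool (m) [ 0.0046 -0.0018  0.0023]
```

View pics/w7.png

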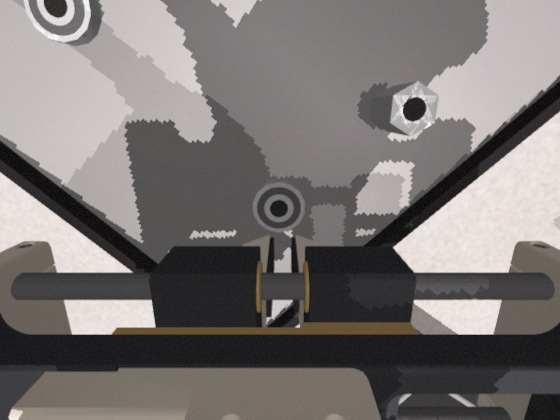

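Emit:
play_rows:
  moves:
    - [[0.004, 0, 0, 0, -0.78], [0, 0, -0.006, 0, -0.78], [-0.0002, 0, -0.012, 0, -0.78], [-0.0004, 0, -0.014, 0, -0.78], [-0.0004, 0, -0.014, 0, -0.78], [-0.0004, 0, -0.014, 0, -0.78], [-0.0004, 0, -0.014, 0, -0.78], [-0.0004, 0, -0.012, 0, -0.78], [0, 0, -0.007, 0, -0.78], [0, 0, 0, 0, -0.78]]

```text
time: 10.45
tool_pos: [0.5688, 0.0255, 0.0789]
tool_rot: [0.46, 1.538, -0.467]
contact_force: [0.1, -0.9, 0.0]
opening: 0.0102
```

```bash
python3 -c "
from h import *
im=robot.read_camera('wrist');cv2.imwrite('pics/w8.png',im[:,:,::-1]);c=robot.get_calibration('wrist')
print([(w2t(unproj(c,d['point'],.084),T)*1000,d['point']) for d in robot.spot_in('wrist','bearing_a_center')])
state((-20,-20),.079)
"
```

```text
[(array([[99.08696274, 11.06650961]]), [464.1, 12.7]), (array([[11.80288718, 23.17440471]]), [303.6, 134.7])]
t 10.55 world [0.5696 0.0246 0.079 ] tray [[-44.  -17.4]] toolaxes
 [[ 0.03   0.8    0.6  ]
 [-0.015  0.6   -0.8  ]
 [-0.999  0.015  0.03 ]] 
turn about x deg 45.1 F [ 0.   0.5 -0.3] open 0.0105 q6 -0.72
shift in tool (m) [-0.0002  0.0189 -0.0151]
```

View pics/w8.png

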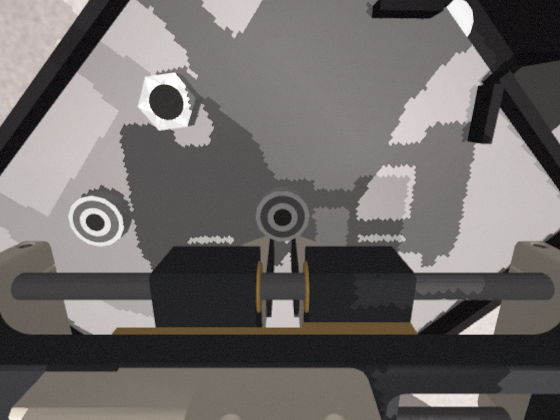

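The bearing is cradled at (282,217), at about tray (-26, 0). I'll back off, square up and push it straight.

Emit:
play_rows:
  moves:
    - [[0, 0, 0.018, 0, -0.78], [0, 0, 0.02, 0, -0.78], [0, 0, 0, 8, -0.78], [0, 0, 0, 8, -0.78], [0, 0, 0, 8, -0.78], [0, 0, 0, 8, -0.78], [0, 0, 0, 8, -0.78], [0, 0, 0, 5, -0.78], [0, -0.02, 0, 0, -0.78], [0, -0.02, 0, 0, -0.78]]

```text
time: 11.55
tool_pos: [0.5597, -0.0074, 0.0778]
tool_rot: [1.303, 1.531, -0.452]
contact_force: [0.0, 0.2, 0.1]
opening: 0.0102
```

```bash
python3 -c "
from h import *
im=robot.read_camera('wrist');cv2.imwrite('pics/w9.png',im[:,:,::-1]);c=robot.get_calibration('wrist')
print([(w2t(unproj(c,d['point'],.084),T)*1000,d['point']) for d in robot.spot_in('wrist','bearing_a_center')])
state((-60,0),.079)
"
```

```text
[(array([[-2.25930851, -3.41059379]]), [264.4, 121.3])]
t 11.65 world [ 0.558  -0.0069  0.0778] tray [[-76.8 -10.3]] toolaxes
 [[ 0.034  0.983 -0.182]
 [-0.017 -0.181 -0.983]
 [-0.999  0.036  0.011]] 
turn about x deg -2.2 F [-0.7  0.5  0.3] open 0.0098 q6 0.05
shift in tool (m) [-0.0018 -0.0109 -0.0164]
```

View pics/w9.png

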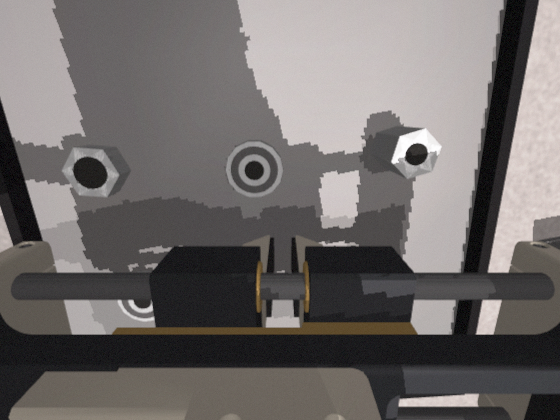

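```bash
python3 -c "
from h import *
c=robot.get_calibration('wrist');print(w2t(unproj(c,(254,170),.084),T)*1000)"
```

```text
[[-26.07608151   1.70156905]]
```

Emit:
play_rows:
  moves:
    - [[-0.001, -0.007, 0, -2, -0.78], [0, -0.005, 0, 0, -0.78], [0, 0, -0.012, 0, -0.78], [0, 0, -0.01, 0, -0.78], [0, 0, -0.012, 0, -0.78], [0, 0, -0.014, 0, -0.78], [0, 0, -0.014, 0, -0.78], [0, 0, -0.014, 0, -0.78], [0, 0, -0.012, 0, -0.78], [0, 0, -0.005, 0, -0.78]]

```text
time: 12.65
tool_pos: [0.566, 0.0943, 0.0778]
tool_rot: [1.299, 1.528, -0.421]
contact_force: [0.5, -0.7, -0.3]
opening: 0.0102
```

```bash
python3 -c "
from h import *
im=robot.read_camera('wrist');cv2.imwrite('pics/w10.png',im[:,:,::-1]);c=robot.get_calibration('wrist')
state((80,0),.079)
"
```

```text
t 12.7 world [0.5661 0.0946 0.0778] tray [[24.8 -3.9]] toolaxes
 [[ 0.039  0.988 -0.15 ]
 [-0.017 -0.149 -0.989]
 [-0.999  0.042  0.011]] 
turn about x deg -0.4 F [0.  0.7 0.1] open 0.01 q6 0.21
shift in tool (m) [-0.002  -0.0042 -0.0551]
```

View pics/w10.png

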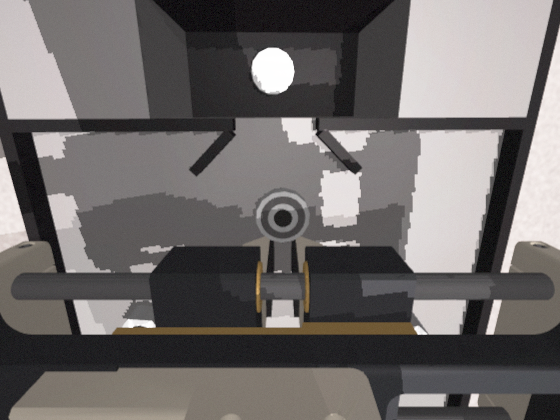

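The bearing is cradled at (282,217) and the gate is centred near column 276. I'll nudge 3 mm over and finish.

Emit:
play_rows:
  moves:
    - [[-0.0005, -0.001, -0.006, 0, -0.78], [0, -0.001, -0.011, 0, -0.78], [0, -0.001, -0.012, 0, -0.78], [0, -0.001, -0.012, 0, -0.78], [0, 0, -0.01, 0, -0.78], [0, 0, -0.006, 0, -0.78], [0, 0, 0, 0, -0.78], [0, 0, 0.015, 0, -0.78], [-0.02, 0, 0.025, 0, -0.78], [-0.03, 0, 0.03, 0, -0.78]]

```text
time: 13.7
tool_pos: [0.5553, 0.087, 0.1247]
tool_rot: [1.183, 1.535, -0.533]
contact_force: [0.7, -0.1, 0.4]
opening: 0.01
```

```bash
python3 -c "
from h import *
im=robot.read_camera('wrist');cv2.imwrite('pics/w11.png',im[:,:,::-1]);c=robot.get_calibration('wrist')
state((-120,91),.13)
"
```

```text
t 13.75 world [0.5573 0.0828 0.1303] tray [[11.9  3.1]] toolaxes
 [[ 0.038  0.988 -0.147]
 [-0.02  -0.146 -0.989]
 [-0.999  0.04   0.014]] 
turn about x deg -0.2 F [ 1.2 -3.5  4. ] open 0.0102 q6 0.18
shift in tool (m) [-0.0014 -0.0873  0.1322]
```

View pics/w11.png

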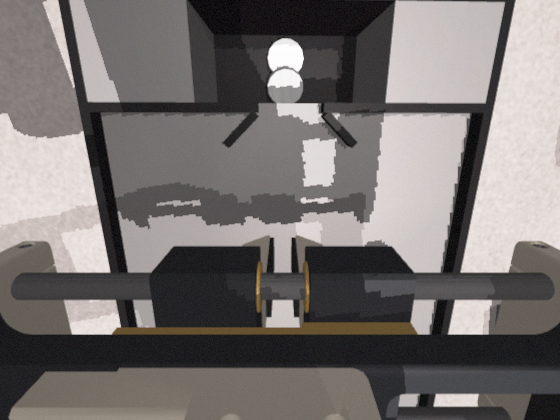

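Both bearings are in the slot, at (286,57) and (286,85). Now b3, mirrored.

Emit:
play_rows:
  moves:
    - [[-0.004, -0.021, 0.032, 0, -0.78], [0, -0.021, 0.032, 0, -0.78], [0, -0.021, 0.032, 0, -0.78], [0, -0.021, 0.032, 0, -0.78], [0, 0, 0, 8, -0.78], [0, 0, 0, 8, -0.78], [0, 0, 0, 8, -0.78], [0, 0, 0, 8, -0.78], [0, 0, 0, 8, -0.78], [0, 0, 0, 5, -0.78]]

```text
time: 14.75
tool_pos: [0.4467, -0.0487, 0.1352]
tool_rot: [2.03, 1.52, -0.518]
contact_force: [0.8, 0.4, -0.3]
opening: 0.0099
```

```bash
python3 -c "
from h import *
im=robot.read_camera('wrist');cv2.imwrite('pics/w12.png',im[:,:,::-1]);c=robot.get_calibration('wrist')
state((-120,91),.084)
print([(w2t(unproj(c,d['point'],.084),T)*1000,d['point']) for d in robot.spot_in('wrist','bearing_a_center')])
"
```

```text
t 14.8 world [ 0.4467 -0.0488  0.1352] tray [[-134.2   93.8]] toolaxes
 [[ 0.045  0.556 -0.83 ]
 [-0.025 -0.83  -0.557]
 [-0.999  0.046 -0.023]] 
turn about x deg -48.0 F [-0.2 -0.4  0.2] open 0.0096 q6 0.72
shift in tool (m) [ 0.051  -0.011  -0.0104]
[]
```

View pics/w12.png

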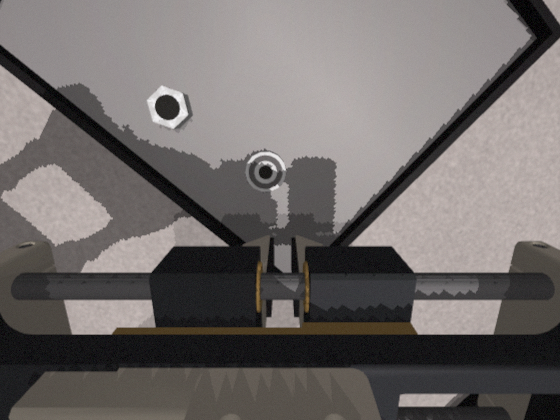

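Bearing b3 is at (265,171). The nut at (169,107) is clear of the push line. Lowering behind the bearing.

Emit:
play_rows:
  moves:
    - [[0.008, -0.009, -0.008, 0, -0.78], [0.02, -0.001, -0.002, -2, -0.78], [0.015, 0, 0, 0, -0.78], [0.006, 0, 0, 0, -0.78], [0.002, 0, 0, 0, -0.78], [0, 0, 0, 0, -0.78], [0, 0, 0, 0, -0.78], [0, 0, 0, 0, -0.78], [0, 0, 0, 0, -0.78], [0, 0, 0, 0, -0.78]]

```text
time: 15.85
tool_pos: [0.4522, -0.0348, 0.0827]
tool_rot: [2.0, 1.516, -0.497]
contact_force: [-0.5, -0.4, -0.3]
opening: 0.0099
```

```bash
python3 -c "
from h import *
im=robot.read_camera('wrist');cv2.imwrite('pics/w13.png',im[:,:,::-1]);c=robot.get_calibration('wrist')
state((-50,20),.079)
"
```

```text
t 15.9 world [ 0.4522 -0.0348  0.0827] tray [[-119.5   90.4]] toolaxes
 [[ 0.048  0.599 -0.799]
 [-0.026 -0.799 -0.601]
 [-0.998  0.05  -0.023]] 
turn about x deg -44.9 F [-0.3  1.   0.5] open 0.01 q6 0.7
shift in tool (m) [ 0.006   0.0005 -0.0988]
```

View pics/w13.png

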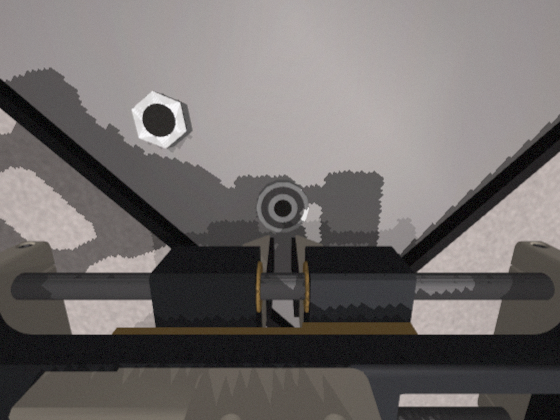

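Emit:
play_rows:
  moves:
    - [[0.0045, 0, 0, 0, -0.78], [0, 0, -0.006, 0, -0.78], [0.0002, 0, -0.012, 0, -0.78], [0.0003, 0, -0.014, 0, -0.78], [0.0003, 0, -0.014, 0, -0.78], [0.0003, 0, -0.014, 0, -0.78], [0.0003, 0, -0.014, 0, -0.78], [0.0003, 0, -0.013, 0, -0.78], [0, 0, -0.008, 0, -0.78], [0, 0, 0, 0, -0.78]]

```text
time: 16.9
tool_pos: [0.5375, 0.0295, 0.0782]
tool_rot: [2.028, 1.514, -0.468]
contact_force: [0.5, -0.8, 0.2]
opening: 0.01
```

```bash
python3 -c "
from h import *
im=robot.read_camera('wrist');cv2.imwrite('pics/w14.png',im[:,:,::-1]);c=robot.get_calibration('wrist')
state((-50,20),.079)
"
```

```text
t 16.95 world [0.5369 0.0293 0.0781] tray [[-44.   15.6]] toolaxes
 [[ 0.05   0.6   -0.798]
 [-0.026 -0.798 -0.602]
 [-0.998  0.051 -0.025]] 
turn about x deg -44.8 F [-0.4 -0.4 -1.1] open 0.0102 q6 0.87
shift in tool (m) [-0.001   0.0012  0.0073]
```

View pics/w14.png

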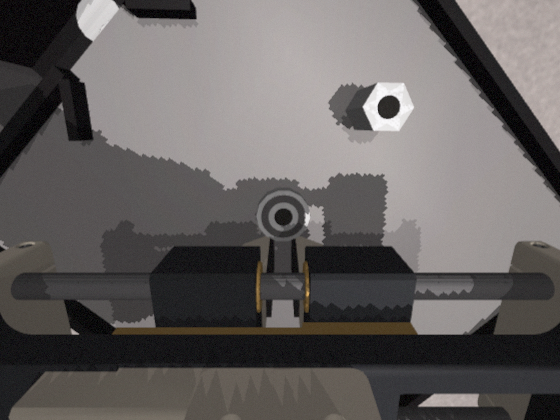

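Bearing is cradled at (283,217), at about tray (-26,-3). Back off, square up.

Emit:
play_rows:
  moves:
    - [[0, 0, 0.018, 0, -0.78], [0, 0, 0.02, 0, -0.78], [0, 0, 0, -8, -0.78], [0, 0, 0, -8, -0.78], [0, 0, 0, -8, -0.78], [0, 0, 0, -8, -0.78], [0, 0, 0, -8, -0.78], [0, 0, 0, -5, -0.78], [0, 0.024, 0, 0, -0.78], [0, 0.02, 0, 0, -0.78]]

```text
time: 17.95
tool_pos: [0.5434, -0.0005, 0.0789]
tool_rot: [1.137, 1.521, -0.542]
contact_force: [0.7, 0.6, 0.7]
opening: 0.01
```

```bash
python3 -c "
from h import *
im=robot.read_camera('wrist');cv2.imwrite('pics/w15.png',im[:,:,::-1]);c=robot.get_calibration('wrist')
state((-60,-3),.079)
print([(w2t(unproj(c,d['point'],.084),T)*1000,d['point']) for d in robot.spot_in('wrist','bearing_a_center')])
"
```

```text
t 18.0 world [ 0.5463 -0.001   0.0793] tray [[-72.7   2. ]] toolaxes
 [[ 0.046  0.993 -0.109]
 [-0.026 -0.108 -0.994]
 [-0.999  0.049  0.021]] 
turn about x deg 2.0 F [ 2.1 -1.   1.1] open 0.0099 q6 -0.01
shift in tool (m) [ 0.0003  0.0055 -0.0125]
[(array([[-18.61076451, -83.95824021]]), [446.4, 166.4])]
```

View pics/w15.png

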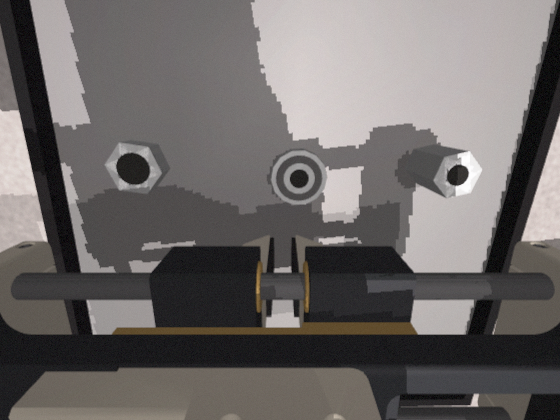

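Emit:
play_rows:
  moves:
    - [[0, 0.004, 0, 2, -0.78], [0, 0.001, 0, 0, -0.78], [0, 0, -0.01, 0, -0.78], [0, 0, -0.01, 0, -0.78], [0.0002, 0, -0.012, 0, -0.78], [0.0002, 0, -0.014, 0, -0.78], [0, 0, -0.014, 0, -0.78], [0, 0, -0.014, 0, -0.78], [0, 0, -0.01, 0, -0.78], [0, 0, -0.005, 0, -0.78]]

```text
time: 19.05
tool_pos: [0.5584, 0.0957, 0.076]
tool_rot: [1.142, 1.524, -0.571]
contact_force: [0.9, -0.5, 0.0]
opening: 0.0102
```

```bash
python3 -c "
from h import *
im=robot.read_camera('wrist');cv2.imwrite('pics/w16.png',im[:,:,::-1]);c=robot.get_calibration('wrist')
state((80,0),.079)
"
```

```text
t 19.1 world [0.5584 0.0961 0.076 ] tray [[25.2  3.9]] toolaxes
 [[ 0.039  0.989 -0.141]
 [-0.025 -0.141 -0.99 ]
 [-0.999  0.043  0.019]] 
turn about x deg 0.1 F [ 0.3  0.1 -0.1] open 0.0098 q6 0.21
shift in tool (m) [-0.0039  0.0041 -0.0548]
```

View pics/w16.png

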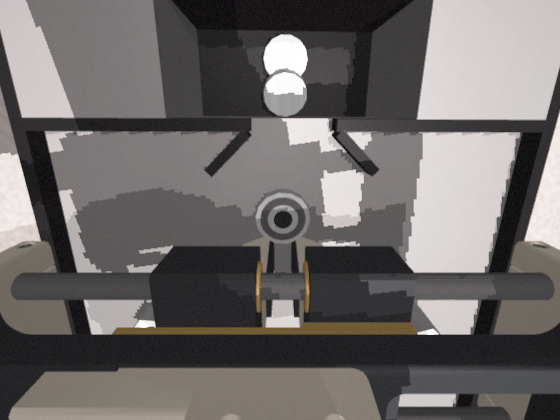

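Bearing is cradled at (283,217); gate centre is column 291, so I'll shift 3–4 mm, raise 2.5 mm and finish.

Emit:
play_rows:
  moves:
    - [[-0.002, 0.001, -0.005, 0, -0.78], [-0.0005, 0.001, -0.011, 0, -0.78], [0, 0.001, -0.012, 0, -0.78], [0, 0.001, -0.012, 0, -0.78], [0, 0, -0.01, 0, -0.78], [0, 0, -0.007, 0, -0.78], [0, 0, 0, 0, -0.78], [0, 0, 0.015, 0, -0.78], [-0.02, 0, 0.025, 0, -0.78], [-0.03, 0, 0.03, 0, -0.78]]

```text
time: 20.1
tool_pos: [0.5564, 0.0877, 0.1253]
tool_rot: [1.007, 1.531, -0.701]
contact_force: [0.7, -1.3, 0.6]
opening: 0.0102
```

```bash
python3 -c "
from h import *
im=robot.read_camera('wrist');cv2.imwrite('pics/w17.png',im[:,:,::-1]);c=robot.get_calibration('wrist')
state((80,0),.079)
im=robot.read_camera('scene');cv2.imwrite('pics/s17.png',cv2.resize(im[160:320,200:400,::-1],None,fx=3.7,fy=3.7))
"
```

```text
t 20.15 world [0.5584 0.0835 0.1309] tray [[12.7  2.1]] toolaxes
 [[ 0.038  0.99  -0.139]
 [-0.028 -0.138 -0.99 ]
 [-0.999  0.041  0.022]] 
turn about x deg 0.3 F [ 3.5 -4.   4. ] open 0.0101 q6 0.18
shift in tool (m) [ 0.0505  0.0003 -0.0684]
```

View pics/w17.png

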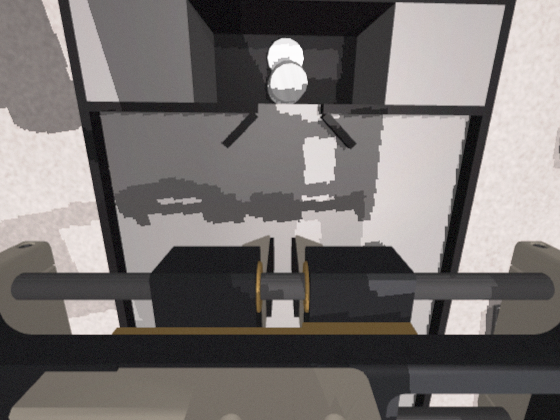

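View pics/s17.png

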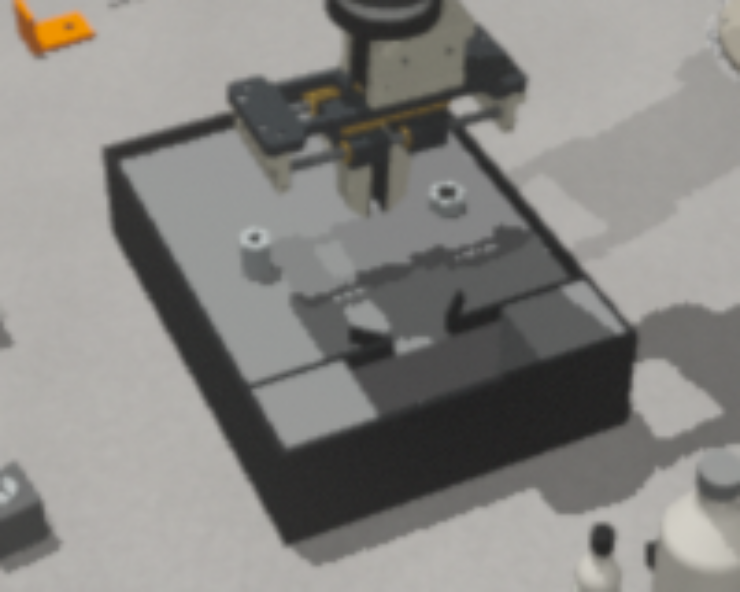

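All three are in the slot, with the third resting on the second at (288,83). The nut and the spacer are still standing. I'll lift clear, settle and do a final check.

Emit:
play_rows:
  moves:
    - [[-0.03, 0, 0.02, 0, -0.78], [-0.03, 0, 0.03, 0, -0.78], [-0.03, 0, 0.03, 0, -0.78], [-0.02, 0, 0.02, 0, -0.78], [0, 0, 0, 0, -0.78], [0, 0, 0, 0, -0.78], [0, 0, 0, 0, -0.78], [0, 0, 0, 0, -0.78], [0, 0, 0, 0, -0.78], [0, 0, 0, 0, -0.78]]

```text
time: 21.2
tool_pos: [0.5358, -0.0155, 0.2375]
tool_rot: [0.988, 1.534, -0.728]
contact_force: [-0.8, 0.2, 0.1]
opening: 0.01
```

```bash
python3 -c "
from h import *
state()
im=robot.read_camera('wrist');cv2.imwrite('pics/w18.png',im[:,:,::-1]);c=robot.get_calibration('wrist')
for l in ['bearing_a_center','nut_center','spacer_center']:
  print(l,[(w2t(unproj(c,d['point'],{'b':.03,'n':.088,'s':.105}[l[0]]),T)*1000,d['point'],d['score']) for d in robot.spot_in('wrist',l)])
"
```

```text
t 21.2 world [ 0.5358 -0.0155  0.2375] tray [[-88.4  10.3]] toolaxes
 [[ 0.028  0.989 -0.144]
 [-0.025 -0.144 -0.989]
 [-0.999  0.031  0.02 ]] 
turn about x deg -0.1 F [-0.8  0.2  0.1] open 0.01 q6 -0.01
bearing_a_center []
nut_center [(array([[-23.89342982,  79.23940993]]), [207.9, 126.7], 0.84)]
spacer_center [(array([[-16.74266279, -70.97759837]]), [362.7, 119.4], 0.96)]
```

View pics/w18.png

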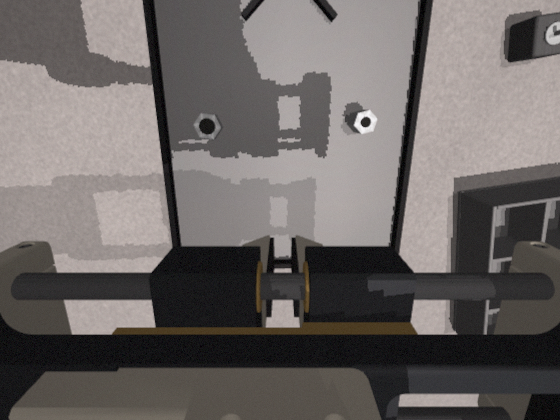

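The deck holds only the nut at (208,127) and the spacer at (363,119), both where they started. The arm is clear, so I'm handing in.

```bash
python3 -c "
from cell import robot
robot.hand_in()"
```

```text
the job is handed in; nothing more can be done
```

I pushed all three bearings through the gate one at a time with the fingertips held 10 mm apart. The middle bearing went straight through. The two outer ones went diagonally to the centre line first, then straight. I handed the job in at about 21 s of the 58 s allowed; no verdict was reported.

**Slot:** the wrist camera showed the first two bearings in the slot. After the third push it showed two discs, and I took the front one to be the third resting on the second. That means one bearing was hidden from view, and I did not measure their heights.

**Deck:** no bearings were left on it. The nut and the spacer measured within about 3 mm of their starting positions, with the spacer upright.

**Robot:** it ended 0.24 m up with no contact force.

**Surroundings:** I did not measure these again after the pushes. The last scene picture showed the bottle, glue stick and bracket still standing, and the arm never went near the screwdriver or the scraper.

**What went off plan:**
- The fingertips brushed the deck once, at about 2.5 N.
- The tool's tilt drifted to about 3°.
- The top and wrist cameras disagreed by 2–4 mm across the tray, so I steered by the wrist view.
- The network's bearing detections were often missing or wrong, so I mostly read bearing positions from the pictures.

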